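# Seat a gear module in its test cradle and hold the enabling paddle midway

### The arm

A 7-joint arm with a two-finger parallel gripper is mounted at the origin on a cart in front of the work surface, level with it; the furniture and walls round the work are solid. World frame = base frame: x ahead of the robot, y to its left, z up, the work surface at z = 0. Lengths are in m, angles in rad, forces in N, time in s.
With the tool pointing down it reaches from about 0.35 to 0.9 m from the base axis. Payload 8.1 kg.
Tool frame: the origin (TCP) lies between the finger pads; the fingertips stand 11 mm ahead of it and the grasp point (between the pads) lies 8 mm behind it; z points along the fingers, y is the line along which they close (so a half turn about z gives the same grasp; the last joint's range is limited). The gripper opens to 92 mm and grips with 3 to 60 N. Pads are 19 mm wide; open, the fingers measure 130 mm over their backs; the gripper's body (75 mm by 190 mm) begins 47 mm behind the grasp point.
Start: joints at [1.187, 0.434, 0.025, 1.573, -0.012, 1.134, -0.075], TCP at [0.173, -0.601, 0.238] pointing down, gripper open.
Joint ranges: [-2.62, 2.62], [-0.44, 2.09], [-1.27, 1.32], [0.08, 2.57], [-1.32, 4.46], [0.12, 2], [-2.74, 2.74]. Speed limits (rad/s): [2.22, 2.22, 3.01, 3.01, 3.14, 3.14, 3.14].

### API

Orientations are given as a unit quaternion [w, x, y, z].
In Python, from workcell import * gives the robot as it stands.
- The arm moves only by the shell command python3 -m jog 'ROWS' [FORCE]. ROWS is JSON, a list of rows, each an object with "fingers": the opening, from 0 (shut) to 1 (fully open); "linear": the shift along the tool's x, y, z in m, a list of three; "turn": the turn about the tool's z in degrees. A call has 1 to 10 rows; each row shifts and turns the commanded pose from where the row before left it, along the tool's axes as they then stand; what a row does not reach is not made up. A row lasts 1/8 s, in which the tool goes at most 62.5 mm and 10.7 degrees, less where a joint would pass 70% of its speed; a pose out of reach is approached as far as the arm can. A call with a gripper value outside its range is refused whole. The fingers move at their own pace and stop on an object; FORCE is the grip in N (left out, the last holds). Time passes only in rows, so rows that do not move let the fingers close. It gives the time, the measured TCP pose, the force, the opening and the grip force at its end, in the units of the state.
- read_state(): the state, without advancing time (a new reading comes with each control period).
- snapshot(name): name is "scene" or "top" or "wrist"; returns a dict with "frame" (384x512x3 uint8, red, green, blue), "fx", "fy", "cx", "cy" (pixels), "view" (4x4, takes a point from world to camera coordinates). Camera axes: x right, y down, z forward; pixel columns grow to the right and rows downward; lengths in m; the calibration is good to about 2 mm. A picture is of the moment at which its call begins. There is no depth.
- sign_off(): hands the job in; it is judged then, once.
The state is a dict: "time": time; "joint_pos": joint angles; "qvel": joint speeds; "tau": joint torques, N m; "eef_pos": TCP position; "tcp_rot": TCP orientation; "wrist_force": force on the tool from outside, world axes, zero at the start; "ft_torque": the same for the moment, N m; "width": finger opening in m; "gripper_force": force on a finger pad.
Only numpy, scipy, OpenCV 4.12 (cv2) and the standard library are available. Lean on these libraries where they do the work, as an engineer would, in place of code of your own. Each camera call takes 0.05 s, during which the arm holds its last target. There are 200 camera calls.

### The job

Run-in test: stand the black gear module upright in the pocket of the test cradle, between its four corner stops, right down on the plate (do not drop it in) and let go of it. Then press the sprung enabling paddle half way down, so that its pointer lies between the two ridges on the post, hold it still there for two seconds and finish while still holding it there: never push it through to the bottom, where it would trip the emergency stop. Leave the white roll, the tin and the small jar where they are.

Things in the scene. Friction and masses are not known exactly. Their poses are not given: they have to be found in the camera images.
- module_center (a point): Centre of the black gear module: a block 26 mm thick (x), 66 long (y), 40 tall (z), screw heads 3 mm proud on one large face; it stands on its narrow long edge, z up. The point is half-way up, 20 mm over its underside. Grip it across its thickness (x). 0.08 to 0.17 kg. It may go into the cradle either way round.
- cradle_seat (a point): Centre of the cradle's pocket, on its floor, 6 mm over the worktop; the middle of the module's underside belongs here. The cradle: a fixed plate 90 (x) x 130 (y) x 6 mm with four black L-shaped corner stops 12 mm high round a pocket 32 mm wide (x), 72 long (y); the middle 44 mm of the long sides is open for fingers. A grey block 10 mm high stands beyond the pocket's +y end. z up.
- pedal: Base of the enabling switch, a fixed grey box 166 (x) x 76 (y) x 24 mm; origin under its centre, z up, x points from the paddle's free end to its hinge. A post 10 x 6 mm, 92 mm high over the worktop, stands near the free end at x = -64, y = 34.5 mm; two dark ridges on it bound the run position of the pointer pin at the paddle's edge.
- paddle (a joint): Angle of the sprung paddle in rad: 0 = released (up), grows as the free end is pressed down, 0.36 = against its lower stop. The run position is 0.12 to 0.24 (the ridges), middle 0.18; beyond 0.31 the emergency stop trips. A spring returns it: some 4 N at the pad to begin moving it, about 9 N at 0.18, 14 N at the bottom.
- paddle_pad (a point): Centre of the upper face of the round rubber pad (36 mm across) near the paddle's free end: press here. The paddle, an aluminium plate 44 mm wide, slopes up to its free end by 0.40 rad when released; the pad is 105 mm from the hinge. The pad's face is 82 mm over the worktop released, 64 mm at 0.18 rad, 46 mm at the bottom: 0.01 rad is about 1 mm.
- tip_tin: Bystander: grey tin, 66 mm diameter, 27 mm high, origin at the centre of its underside.
- clear_jar: Bystander: small clear jar with a white lid, 45 mm diameter, 38 mm high, origin at the centre of its underside.
- wick_roll: Bystander: white roll lying flat, 62 mm diameter, 27 mm high, origin at the centre of its underside.
There are look-alikes about, which are no part of the job. There is more than one size of the part that bears module_center; the job needs the smaller.

How it is judged:
By the outcome, as a careful person would: the job done as asked, in the order asked, and still so for the second after the job is handed in, while the arm keeps its last pose, push and grip.
It also fails if it takes over 48 s, if anything falls off the work surface, if the arm or the gripper's body presses on something with over 40 N, if the wrist force passes 120 N, or if a joint passes its speed limit or range.

## Working session

There is one attempt and no reset: what is moved stays moved. The work goes in short steps, Python scripts to look and compute and a shell command to move; the robot and the scene stay as the last step left them, time stands still between calls to the robot, and variables do not carry over. Pictures are saved under pics/ and viewed, at most 10 in all, crops included, and the job is handed in when it is done.

```bash
mkdir -p pics; ls
cat > h.py <<'E'
from workcell import *
import numpy as np, cv2
def snap(n,f):
    s=snapshot(n); np.savez('pics/'+f+'.npz',**s); cv2.imwrite('pics/'+f+'.png',cv2.cvtColor(s['frame'],cv2.COLOR_RGB2BGR)); return s
def load(f): return dict(np.load('pics/'+f+'.npz'))
def ray(s,u,v):
    V=s['view'];R=V[:3,:3];o=-R.T@V[:3,3]
    return o,R.T@np.array([(u-s['cx'])/s['fx'],(v-s['cy'])/s['fy'],1])
def onz(s,u,v,z):
    o,d=ray(s,u,v); return o+d*(z-o[2])/d[2]
def proj(s,p):
    q=s['view']@np.append(p,1); return q[0]/q[2]*s['fx']+s['cx'],q[1]/q[2]*s['fy']+s['cy']
E
python3 - <<'E'
from h import *
a=snap('scene','scene1');b=snap('top','top1')
for s in(a,b): print(ray(s,256,192))
s=read_state();print({k:np.round(v,3) for k,v in s.items()})
E
```

```text
pics
(array([-0.22631332,  0.34931423,  0.83489807]), array([ 0.64169797, -0.36672649, -0.67389328]))
(array([ 0.34095288, -0.03712528,  1.20457005]), array([ 0.13350871, -0.02968014, -0.99083734]))
{'time': np.float64(0.1), 'joint_pos': array([ 1.187,  0.435,  0.025,  1.574, -0.012,  1.134, -0.075]), 'qvel': array([-0.002, -0.001, -0.001, -0.003,  0.001, -0.002, -0.001]), 'tau': array([ 2.0000e-03, -6.6913e+01,  9.8800e-01, -3.1515e+01, -6.1000e-02,
        3.7000e-02,  0.0000e+00]), 'eef_pos': array([ 0.173, -0.6  ,  0.237]), 'tcp_rot': array([-0.001,  0.99 ,  0.14 , -0.   ]), 'wrist_force': array([-0.451, -0.658, -0.503]), 'ft_torque': array([ 0.023,  0.087, -0.025]), 'gripper_force': np.float64(0.0), 'width': np.float64(0.092)}
```

View pics/scene1.png

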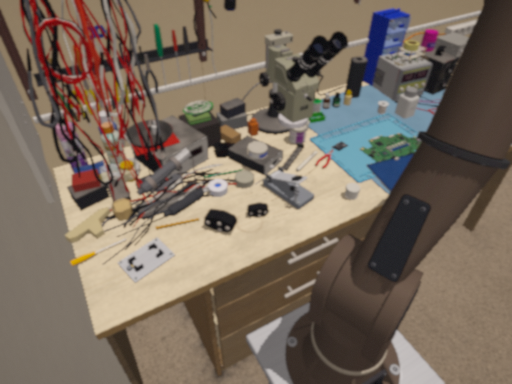

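View pics/top1.png

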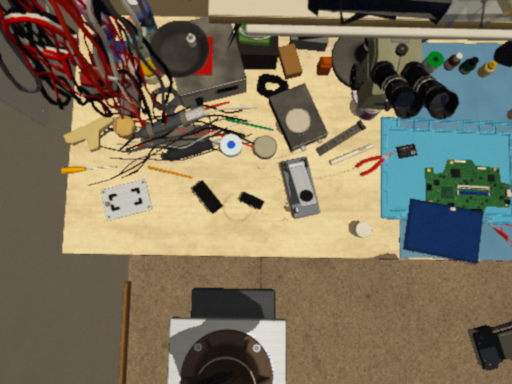

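Top view: two black modules, at (207,196) (larger) and (251,200) (smaller). The black strip at (190,150) and the black ring at (270,85) are not modules. The cradle is at (127,199), the pedal at (299,187) with its pad at (306,196). The tin (265,147), roll (231,145) and jar (362,229) are bystanders. By the description I choose (251,200), and now check it in a crop.

Run:
```python
from h import *
b=load('top1');a=load('scene1')
f=cv2.cvtColor(b['frame'],cv2.COLOR_RGB2BGR)
c1=cv2.resize(f[150:225,95:330],None,fx=3.4,fy=3.4,interpolation=cv2.INTER_CUBIC)
g=cv2.cvtColor(a['frame'],cv2.COLOR_RGB2BGR)
c2=cv2.resize(g[165:285,110:330],None,fx=2.7,fy=2.7,interpolation=cv2.INTER_CUBIC)
W=800;I=np.zeros((c1.shape[0]+c2.shape[0],W,3),np.uint8);I[:c1.shape[0],:c1.shape[1]]=c1[:,:W];I[c1.shape[0]:,:c2.shape[1]]=c2
cv2.imwrite('pics/crop1.png',I)
gr=b['frame'].max(2)
m=(gr<60).astype(np.uint8); m[:178]=0;m[216:]=0;m[:,:95]=0;m[:,330:]=0
for c in cv2.findContours(m,0,1)[0]:
    if cv2.contourArea(c)<15: continue
    r=cv2.minAreaRect(c); P=[onz(b,*p,0.04)[:2] for p in cv2.boxPoints(r)]
    P=np.array(P);print(np.round(r[0],1),'ctr',np.round(P.mean(0),3),'sides',np.round(P[1]-P[0],3),np.round(P[2]-P[1],3), np.linalg.norm(P[1]-P[0]).round(3),np.linalg.norm(P[2]-P[1]).round(3))
for n,u,v,z in [('cradle',127,199,.006),('pad',306,196,.08),('jar',362,229,.03)]: print(n,onz(b,u,v,z).round(3))
```

```text
[251.1 200.3] ctr [ 0.475 -0.059] sides [ 0.021 -0.01 ] [-0.026 -0.055] 0.024 0.06
[305.5 195. ] ctr [ 0.492 -0.209] sides [0.028 0.   ] [ 0.001 -0.031] 0.028 0.031
[206.7 196.5] ctr [0.483 0.064] sides [ 0.023 -0.026] [-0.068 -0.058] 0.035 0.089
[293.5 189.5] ctr [ 0.507 -0.176] sides [ 0.    -0.019] [-0.064 -0.   ] 0.019 0.064
cradle [0.475 0.292 0.006]
pad [ 0.484 -0.204  0.08 ]
jar [ 0.402 -0.367  0.03 ]
```

View pics/crop1.png

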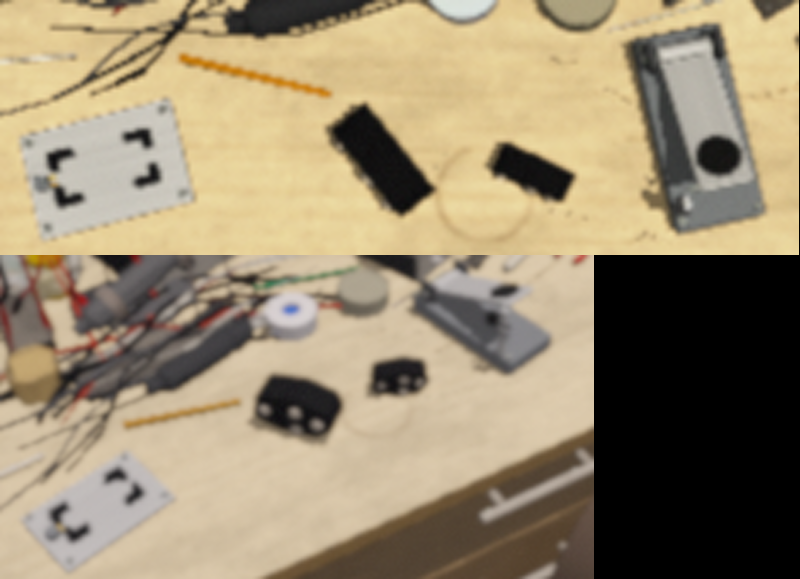

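The crop confirms it. The small module at top (251,200) measures about 24 x 60 mm, its screws face the robot, and it stands upright. The larger one measures 35 x 89 mm. The cradle's grey block is at its left (+y) end. I'll move over the module.

```bash
python3 -m jog '[{"fingers":1,"linear":[0.04,-0.04,0],"turn":0},{"fingers":1,"linear":[0.042,-0.042,0],"turn":0},{"fingers":1,"linear":[0.042,-0.042,0],"turn":0},{"fingers":1,"linear":[0.042,-0.042,0],"turn":0},{"fingers":1,"linear":[0.042,-0.042,0],"turn":0},{"fingers":1,"linear":[0.042,-0.042,0],"turn":0},{"fingers":1,"linear":[0.042,-0.042,0],"turn":0},{"fingers":1,"linear":[0.042,-0.042,0],"turn":0},{"fingers":1,"linear":[0.042,-0.042,0],"turn":0},{"fingers":1,"linear":[0.042,-0.042,0],"turn":0}]' 20
python3 -m jog '[{"fingers":1,"linear":[0.01,-0.01,0],"turn":-10},{"fingers":1,"linear":[0,0,0],"turn":-10},{"fingers":1,"linear":[0,0,0],"turn":-10},{"fingers":1,"linear":[0,0,0],"turn":-10},{"fingers":1,"linear":[0,0,0],"turn":-9},{"fingers":1,"linear":[0,0,0],"turn":0},{"fingers":1,"linear":[0,0,0],"turn":0}]'
cat >> h.py <<'E'
def go(p,head=None):
    "shift (tool axes, before the turn) and turn in deg to reach p with tool-x heading head (deg)"
    s=read_state();from scipy.spatial.transform import Rotation as Ro
    R=Ro.from_quat(np.roll(s['tcp_rot'],-1)).as_matrix();h=np.degrees(np.arctan2(R[1,0],R[0,0]))
    print('t',round(s['time'],2),'pos',s['eef_pos'].round(4),'heading',h.round(2),'tilt',R[2].round(3),'F',s['wrist_force'].round(1),'w',round(s['width'],4))
    print('linear',(R.T@(np.array(p)-s['eef_pos'])).round(4),'turn',None if head is None else round(-((head-h+180)%360-180),2))
E
python3 - <<'E'
from h import *
go([.475,-.059,.237],65)
w=snap('wrist','w1')
E
```

```text
time: 1.35
eef_pos: [0.4595, -0.0814, 0.2377]
tcp_rot: [0.0, 0.99, 0.14, 0.0]
wrist_force: [1.7, -0.2, -0.1]
width: 0.0916
gripper_force: 0.0
time: 2.22
eef_pos: [0.4657, -0.0708, 0.2376]
tcp_rot: [-0.0, 0.844, 0.536, -0.0]
wrist_force: [-0.5, -0.5, -0.1]
width: 0.0918
gripper_force: 0.0
t 2.23 pos [ 0.4657 -0.0708  0.2376] heading 64.87 tilt [-0. -0. -1.] F [-0.5 -0.5 -0.1] w 0.0918
linear [0.0146 0.0034 0.0006] turn -0.13
```

View pics/w1.png

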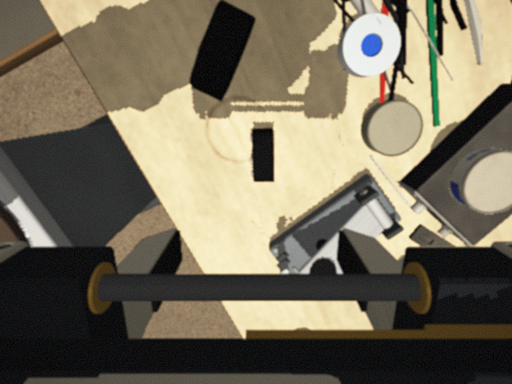

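The wrist view shows the small module at (263,153), nearly aligned with the image's vertical. The larger one is at (222,48), the pedal at (335,225), the roll at (372,44) and the tin at (393,125). I'll measure the module here.

Run:
```python
from h import *
s=load('w1');o,d=ray(s,256,192);print(o.round(3),d.round(3))
m=(s['frame'].max(2)<70).astype(np.uint8)
n,L,st,c=cv2.connectedComponentsWithStats(m)
l=L[153,263];print(st[l],c[l])
cs=cv2.findContours((L==l).astype(np.uint8),0,1)[0][0]
r=cv2.minAreaRect(cs);print(r)
P=np.array([onz(s,*p,.04)[:2] for p in cv2.boxPoints(r)])
print(P.round(4),P.mean(0).round(4))
for e in (P[1]-P[0],P[2]-P[1]): print(np.linalg.norm(e).round(4),np.degrees(np.arctan2(e[1],e[0])).round(1))
# bound by z=0 plane too
P=np.array([onz(s,*p,.0)[:2] for p in cv2.boxPoints(r)]);print('z0',P.mean(0).round(4))
print(proj(s,[.475,-.059,.04]))
# cradle from top view
b=load('top1');f=b['frame'][150:225,95:160]
m=(f.max(2)<70).astype(np.uint8)
for c in cv2.findContours(m,0,1)[0]:
    if cv2.contourArea(c)>3:
        M=cv2.moments(c);u,v=M['m10']/M['m00']+95,M['m01']/M['m00']+150;print('stop',round(u,1),round(v,1),onz(b,u,v,.018).round(4),cv2.contourArea(c))
```

```text
[0.502 0.005 0.385] [-0.137 -0.267 -0.954]
[ 252  128   21   53 1027] [262.6630964  153.99805258]
((262.0, 154.0), (52.0, 20.0), 90.0)
[[ 0.4802 -0.021 ]
 [ 0.5008 -0.0307]
 [ 0.4755 -0.0864]
 [ 0.4538 -0.0763]] [ 0.4776 -0.0536]
0.0227 -25.1
0.0612 -114.4
z0 [ 0.4748 -0.0604]
(np.float64(261.94651428285397), np.float64(159.7377742161102))
stop 114.0 207.6 [0.4491 0.3233 0.018 ] 10.0
stop 138.7 201.6 [0.4674 0.2552 0.018 ] 9.0
stop 111.4 195.9 [0.4818 0.3325 0.018 ] 11.5
stop 135.8 189.6 [0.5012 0.2653 0.018 ] 10.0
stop 146.6 157.7 [0.5931 0.2396 0.018 ] 9.5
```

Run:
```python
from h import *
s=load('w1')
print(s['frame'][116:136,262].astype(int).sum(1));print(s['frame'][174:190,262].astype(int).sum(1))
for v in(122.5,127.5,181.5): print(v,onz(s,262.5,v,.04).round(4),onz(s,262.5,v,0).round(4))
```

```text
[657 662 665 671 657 587 443 353 358 361 370 323 220  96  49  21  33  57
  56  57]
[ 68  59  66  64  59  38  86 323 599 671 669 669 669 659 663 659]
122.5 [ 0.4936 -0.0206  0.04  ] [ 0.4927 -0.0235  0.    ]
127.5 [ 0.4912 -0.0256  0.04  ] [ 0.49   -0.0291  0.    ]
181.5 [ 0.4644 -0.0833  0.04  ] [ 0.4601 -0.0935  0.    ]
```

```bash
python3 -c "
from h import *
go([.4775,-.0545,.02],65.6)"
```

```text
t 2.27 pos [ 0.4657 -0.0707  0.2376] heading 64.91 tilt [-0. -0. -1.] F [-0.4 -0.2  0.1] w 0.0916
linear [0.0197 0.0038 0.2176] turn -0.69
```

```bash
python3 -m jog '[{"fingers":1,"linear":[0.0197,0.0038,0],"turn":-0.7},{"fingers":1,"linear":[0,0,0.05],"turn":0},{"fingers":1,"linear":[0,0,0.05],"turn":0},{"fingers":1,"linear":[0,0,0.05],"turn":0},{"fingers":1,"linear":[0,0,0.03],"turn":0},{"fingers":1,"linear":[0,0,0.02],"turn":0},{"fingers":1,"linear":[0,0,0.0175],"turn":0},{"fingers":1,"linear":[0,0,0],"turn":0},{"fingers":0.5,"linear":[0,0,0],"turn":0},{"fingers":0.4,"linear":[0,0,0],"turn":0}]' 20
python3 -m jog '[{"fingers":0.2,"linear":[0,0,0],"turn":0},{"fingers":0.2,"linear":[0,0,0],"turn":0},{"fingers":0.2,"linear":[0,0,0],"turn":0},{"fingers":0.2,"linear":[0,0,0],"turn":0},{"fingers":0.2,"linear":[0,0,0],"turn":0}]' 20
python3 -c "
from h import *
go([.4775,-.0545,.02],65.6);snap('wrist','w2')"
```

```text
time: 3.52
eef_pos: [0.4783, -0.0542, 0.021]
tcp_rot: [0.0, 0.84, 0.543, 0.001]
wrist_force: [-0.2, 0.4, -1.0]
width: 0.0763
gripper_force: 0.0
time: 4.15
eef_pos: [0.4776, -0.0545, 0.0202]
tcp_rot: [0.0, 0.84, 0.543, -0.0]
wrist_force: [0.4, -0.4, 1.3]
width: 0.0268
gripper_force: 0.4
t 4.15 pos [ 0.4776 -0.0545  0.0202] heading 65.78 tilt [-0. -0. -1.] F [ 0.4 -0.4  1.3] w 0.0268
linear [-0.0001 -0.0001  0.0002] turn 0.18
```

View pics/w2.png

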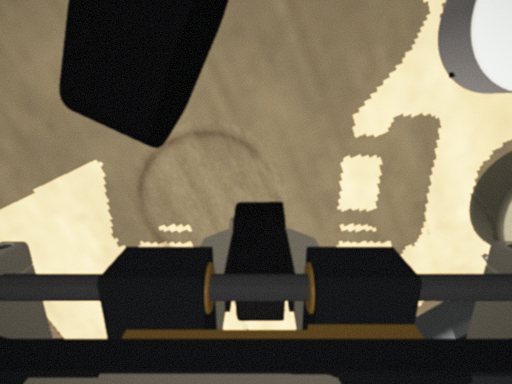

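The module is between the pads, its near end at (258,203) and its far end at (260,320). I'll firm up the grip, check where the module's ends lie relative to the TCP, and lift.

```bash
python3 -m jog '[{"fingers":0.2,"linear":[0,0,0],"turn":0},{"fingers":0.2,"linear":[0,0,0],"turn":0},{"fingers":0.2,"linear":[0,0,-0.01],"turn":0},{"fingers":0.2,"linear":[0,0,-0.04],"turn":0},{"fingers":0.2,"linear":[0,0,-0.05],"turn":0},{"fingers":0.2,"linear":[0,0,-0.05],"turn":0},{"fingers":0.2,"linear":[0,0,-0.03],"turn":0},{"fingers":0.2,"linear":[0,0,0],"turn":0}]' 20
python3 - <<'E'
from h import *
go([.4725,.292,.20],105.7)
s=load('w2')
f=s['frame'].astype(int).sum(2)
print(f[196:262:2,258]);print(f[312:330,262])
c=np.array([.4776,-.0545]);a=np.array([np.cos(np.radians(65.7)),np.sin(np.radians(65.7))])
for v in(201,203,205,318,320,322):
  for z in(0,.04): print(v,z,((onz(s,259,v,z)[:2]-c)@a).round(4), end=' ')
E
```

```text
time: 5.2
eef_pos: [0.4789, -0.0543, 0.2029]
tcp_rot: [0.002, 0.84, 0.543, 0.002]
wrist_force: [-0.6, 0.2, -1.5]
width: 0.0257
gripper_force: 20.0
t 5.2 pos [ 0.4789 -0.0543  0.2029] heading 65.78 tilt [ 0.001  0.005 -1.   ] F [-0.6  0.2 -1.5] w 0.0257
linear [ 0.3132 -0.1479  0.0027] turn -39.92
[389 403 389 205  35  48  23  43  20  38  35  30  52  34  21  53  58  36
  35  28  37  28  39  46  44  45  62  51  37  37  12  40  41]
[ 73  78  82  63  62  58  53 129 387 624 679 678 672 673 679 684 672 569]
201 0 0.0251 201 0.04 0.039 203 0 0.0238 203 0.04 0.038 205 0 0.0226 205 0.04 0.0371 318 0 -0.0594 318 0.04 -0.0254 320 0 -0.061 320 0.04 -0.0266 322 0 -0.0627 322 0.04 -0.0279
```

Run:
```python
from h import *
s=load('w2');c=np.array([.4776,-.0545]);a=np.array([np.cos(np.radians(65.7)),np.sin(np.radians(65.7))])
o,d=ray(s,256,192);print(s['fx'],s['fy'],'cam long',((o[:2]-c)@a).round(4),o.round(4),'axis long',((d[:2])@a).round(3),d[2].round(3))
for l,z in[(.033,0),(.033,.04),(-.033,.04),(0,.02),(0,.04)]: print(l,z,np.round(proj(s,np.append(c+a*l,z)),1))
f=s['frame'].astype(int).sum(2)
for v in range(200,250,6): x=np.where(f[v,200:330]<90)[0]+200; print(v,x.min(),x.max(),end='; ')
w=snap('wrist','w3');fr=cv2.cvtColor(w['frame'],cv2.COLOR_RGB2BGR)[170:350,180:340]
fr=np.clip(fr.astype(float)*3,0,255).astype(np.uint8)
cv2.imwrite('pics/w3c.png',cv2.resize(fr,None,fx=3,fy=3))
```

```text
298.26852712360306 298.26852712360306 cam long 0.0836 [0.5122 0.0216 0.1681] axis long -0.3 -0.954
0.033 0 [258.8 188.3]
0.033 0.04 [258.7 213.3]
-0.033 0.04 [258.5 329.9]
0 0.02 [258.7 255.3]
0 0.04 [258.6 275.6]Traceback (most recent call last):
  File "<stdin>", line 6, in <module>
    return umr_minimum(a, axis, None, out, keepdims, initial, where)
ValueError: zero-size array to reduction operation minimum which has no identity
```

Run:
```python
from h import *
o=[]
for n in('w2','w3'):
  fr=cv2.cvtColor(load(n)['frame'],cv2.COLOR_RGB2BGR)[180:345,195:325]
  o.append(cv2.resize(np.clip(fr.astype(float)*3,0,255).astype(np.uint8),None,fx=3,fy=3))
cv2.imwrite('pics/w3c.png',np.hstack(o))
```

```text
Traceback (most recent call last):
  File "h.py", line 5, in load
    def load(f): return dict(np.load('pics/'+f+'.npz'))
                             ~~~~~~~^^^^^^^^^^^^^^^^^^
FileNotFoundError: [Errno 2] No such file or directory: 'pics/w3.npz'
```

Run:
```python
from h import *
snap('wrist','w3');o=[]
for n in('w2','w3'):
  fr=cv2.cvtColor(load(n)['frame'],cv2.COLOR_RGB2BGR)[180:345,195:325]
  o.append(cv2.resize(np.clip(fr.astype(float)*3,0,255).astype(np.uint8),None,fx=3,fy=3))
cv2.imwrite('pics/w3c.png',np.hstack(o))
```

```text
(no output)
```

View pics/w3c.png

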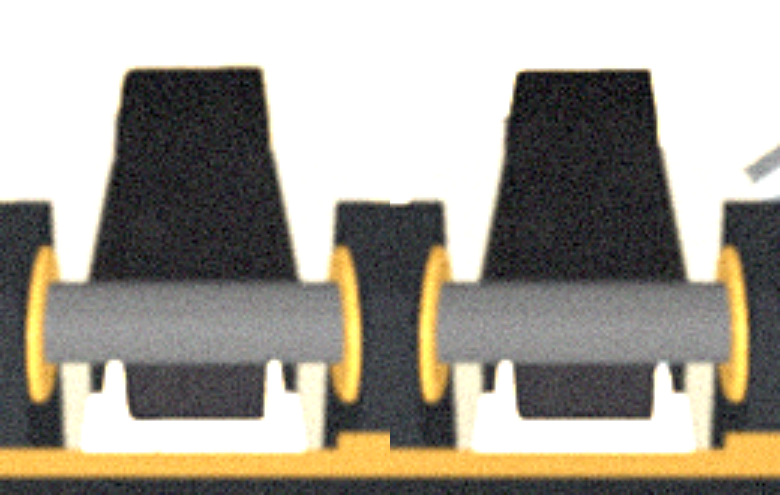

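The enhanced crop shows the module's near end at row 203 and its far end at row 319. The ends look bevelled. Taken together, the views put the module's centre about 4 mm towards tool -x from the TCP. I'll move to look at the cradle.

```bash
python3 -m jog '[{"fingers":0.2,"linear":[0.0424,-0.0158,0],"turn":0},{"fingers":0.2,"linear":[0.0424,-0.0158,0],"turn":0},{"fingers":0.2,"linear":[0.0424,-0.0158,0],"turn":0},{"fingers":0.2,"linear":[0.0424,-0.0158,0],"turn":0},{"fingers":0.2,"linear":[0.0424,-0.0158,0],"turn":0},{"fingers":0.2,"linear":[0.0424,-0.0158,0],"turn":-10},{"fingers":0.2,"linear":[0,0,0],"turn":-10},{"fingers":0.2,"linear":[0,0,0],"turn":-10},{"fingers":0.2,"linear":[0,0,0],"turn":-10},{"fingers":0.2,"linear":[0,0,0],"turn":0}]'
python3 -m jog '[{"fingers":0.2,"linear":[0,0,0],"turn":0},{"fingers":0.2,"linear":[0,0,0],"turn":0}]'
python3 - <<'E'
from h import *
s=snap('wrist','w4');go([.4749,.2941,.1],105.7)
m=(s['frame'].max(2)<80).astype(np.uint8)
n,L,st,c=cv2.connectedComponentsWithStats(m)
for i in range(1,n):
    if 30<st[i,4]<2000: print(st[i],c[i].round(1),onz(s,*c[i],.018).round(4))
E
```

```text
time: 6.5
eef_pos: [0.4947, 0.2159, 0.1987]
tcp_rot: [-0.001, 0.604, 0.797, -0.001]
wrist_force: [-0.6, 0.3, -1.3]
width: 0.026
gripper_force: 20.0
time: 6.75
eef_pos: [0.4953, 0.2164, 0.1999]
tcp_rot: [-0.0, 0.604, 0.797, -0.0]
wrist_force: [0.7, 0.1, -0.6]
width: 0.026
gripper_force: 20.0
t 6.8 pos [0.4954 0.2164 0.2001] heading 105.69 tilt [-0. -0. -1.] F [-0.2 -0.3 -0.4] w 0.0263
linear [0.0803 0.0013 0.1001] turn -0.01
[240  55  14  21 178] [244.6  62.8] [0.4502 0.3258 0.018 ]
[269  55  15  22 185] [277.8  63.5] [0.483  0.3343 0.018 ]
[380  62  43  95 239] [396.9 108.4] [0.6178 0.3262 0.018 ]
[444  67   7  26  44] [447.4  79. ] [0.6562 0.3675 0.018 ]
[319  73  34 130 593] [331.8 137.6] [0.5616 0.2785 0.018 ]
[361  79  21  51 107] [371.7 102.2] [0.5895 0.3249 0.018 ]
[441  90  24  28 245] [452.2 105. ] [0.6727 0.3453 0.018 ]
[240 119  15  21 189] [245.3 131.2] [0.4685 0.2596 0.018 ]
[268 120  14  20 178] [276.2 131.5] [0.501  0.2684 0.018 ]
[488 140  24  11  94] [500.4 144.9] [0.7432 0.3212 0.018 ]
[453 165  23  21 168] [464.1 176.7] [0.7217 0.2776 0.018 ]
[422 170   9  10  34] [426.6 175.6] [0.6801 0.2673 0.018 ]
[437 176   6  16  31] [439.9 183. ] [0.6985 0.2634 0.018 ]
[475 186  18   9  80] [483.3 190. ] [0.7505 0.2693 0.018 ]
[462 217  40  17 242] [484.3 223.4] [0.7722 0.2318 0.018 ]
[448 225  24   8  75] [458.7 228.4] [0.7457 0.2175 0.018 ]
[475 231  26  12 148] [486.7 236.8] [0.7836 0.2167 0.018 ]
[  0 245  11   4  33] [  4.6 246.3] [0.219  0.0446 0.018 ]
[438 328  10  10  65] [442.8 332.8] [0.7969 0.071  0.018 ]
```

View pics/w4.png

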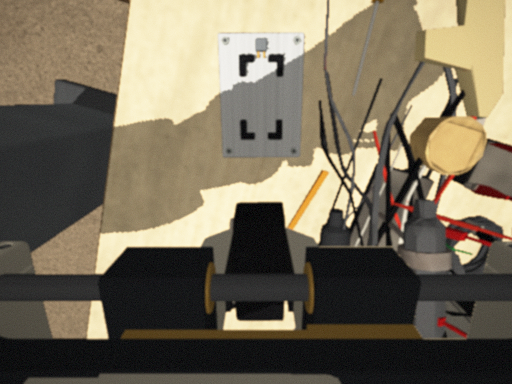

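The wrist view shows the cradle's four stops at (245,63), (278,63), (245,131) and (276,131), with the grey block at (262,45). The pocket centre is about (0.4757, 0.2968) with yaw about 15.2°.

```bash
python3 -m jog '[{"fingers":0.2,"linear":[0.04,0,0],"turn":0.5},{"fingers":0.2,"linear":[0,0,0],"turn":0}]'
python3 -c "
from h import *
go([.4746,.3004,.0262],105.2)"
```

```text
time: 7.05
eef_pos: [0.4832, 0.2584, 0.2007]
tcp_rot: [-0.001, 0.605, 0.796, 0.001]
wrist_force: [-0.2, -0.3, -1.5]
width: 0.0264
gripper_force: 20.0
t 7.05 pos [0.4832 0.2584 0.2007] heading 105.48 tilt [ 0.002  0.001 -1.   ] F [-0.2 -0.3 -1.5] w 0.0264
linear [0.0424 0.0028 0.1746] turn 0.28
```

```bash
python3 -m jog '[{"fingers":0.2,"linear":[0.0424,0.0028,0],"turn":0.3},{"fingers":0.2,"linear":[0,0,0.05],"turn":0},{"fingers":0.2,"linear":[0,0,0.05],"turn":0},{"fingers":0.2,"linear":[0,0,0.03],"turn":0},{"fingers":0.2,"linear":[0,0,0],"turn":0},{"fingers":0.2,"linear":[0,0,0],"turn":0},{"fingers":0.2,"linear":[0,0,0],"turn":0}]'
python3 - <<'E'
from h import *
go([.4746,.3004,.0262],105.2)
a=snap('scene','s2');b=snap('top','t2');w=snap('wrist','w5')
fs=[]
for s,(u0,v0,k) in((a,(100,210,5)),(b,(85,160,5))):
  f=cv2.cvtColor(s['frame'],cv2.COLOR_RGB2BGR)[v0:v0+80,u0:u0+78]
  fs.append(cv2.resize(f,None,fx=k,fy=k,interpolation=cv2.INTER_CUBIC))
cv2.imwrite('pics/c5.png',np.hstack(fs))
E
```

```text
time: 7.92
eef_pos: [0.4771, 0.2972, 0.0719]
tcp_rot: [0.001, 0.609, 0.793, 0.001]
wrist_force: [1.0, -0.4, 0.7]
width: 0.0258
gripper_force: 20.0
t 7.92 pos [0.4771 0.2972 0.0719] heading 104.96 tilt [ 0.001  0.003 -1.   ] F [ 1.  -0.4  0.7] w 0.0258
linear [ 0.0037 -0.0017  0.0457] turn -0.24
```

View pics/c5.png

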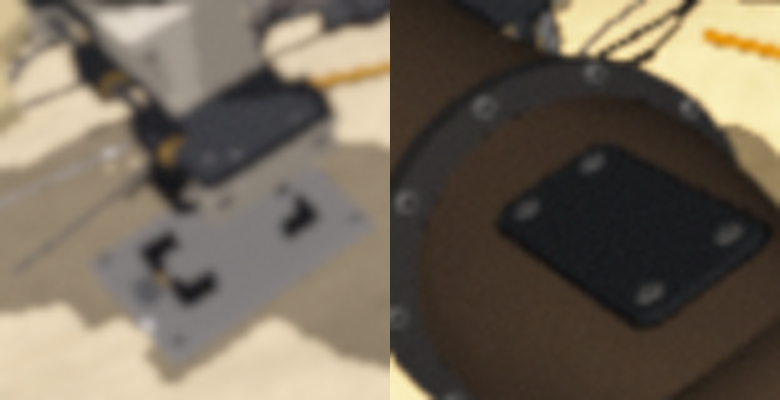

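```bash
python3 -m jog '[{"fingers":0.2,"linear":[0.0037,-0.0017,0],"turn":-0.2},{"fingers":0.2,"linear":[0,0,0.012],"turn":0},{"fingers":0.2,"linear":[0,0,0.01],"turn":0},{"fingers":0.2,"linear":[0,0,0],"turn":0},{"fingers":0.2,"linear":[0,0,0],"turn":0}]'
python3 - <<'E'
from h import *
go([.4746,.3004,.0262],105.2)
w=snap('wrist','w6')
f=cv2.cvtColor(w['frame'],cv2.COLOR_RGB2BGR)[60:345,150:370]
g=np.clip(f.astype(float)*2,0,255).astype(np.uint8)
cv2.imwrite('pics/c6.png',cv2.resize(g,None,fx=2,fy=2,interpolation=cv2.INTER_CUBIC))
C=np.array([.4757,.2968]);t=np.radians(15.2);X=np.array([np.cos(t),np.sin(t)]);Y=np.array([-np.sin(t),np.cos(t)])
for x,y,z in[(16,36,18),(-16,36,18),(16,-36,18),(-16,-36,18),(0,36,18),(0,36,6),(0,33,45)]: print(x,y,z,np.round(proj(w,np.append(C+X*x/1e3+Y*y/1e3,z/1e3)),1))
E
```

```text
time: 8.7
eef_pos: [0.4735, 0.2997, 0.048]
tcp_rot: [-0.0, 0.607, 0.794, -0.0]
wrist_force: [-0.3, -0.5, -1.8]
width: 0.0259
gripper_force: 20.0
t 8.7 pos [0.4735 0.2997 0.048 ] heading 105.18 tilt [-0. -0. -1.] F [-0.3 -0.5 -1.8] w 0.0259
linear [0.0003 0.0013 0.0218] turn -0.02
16 36 18 [285.5 183.7]
-16 36 18 [233.9 183.7]
16 -36 18 [282.7 283.8]
-16 -36 18 [236.5 283.7]
0 36 18 [259.7 183.7]
0 36 6 [259.7 178.7]
0 33 45 [259.7 202.8]
```

View pics/c6.png

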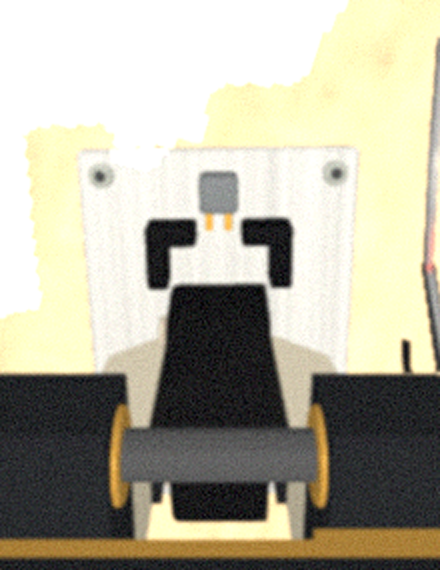

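The view shows the + stops with their inner edge at row 182 and the module's near end at row 202, centred sideways (237–283 against the pocket's 234–285). I'll nudge 1 mm and lower.

```bash
python3 -m jog '[{"fingers":0.2,"linear":[0.0013,0.0008,0],"turn":0},{"fingers":0.2,"linear":[0,0,0.006],"turn":0},{"fingers":0.2,"linear":[0,0,0.006],"turn":0},{"fingers":0.2,"linear":[0,0,0.005],"turn":0},{"fingers":0.2,"linear":[0,0,0],"turn":0},{"fingers":0.2,"linear":[0,0,0],"turn":0}]'
python3 - <<'E'
from h import *
go([.4746,.3004,.0262],105.2)
w=snap('wrist','w7')
f=w['frame'].astype(int).sum(2)
for u in(250,256,262,268): print(f[170:215:1,u])
E
```

```text
time: 9.5
eef_pos: [0.474, 0.3013, 0.0313]
tcp_rot: [-0.0, 0.607, 0.794, 0.0]
wrist_force: [0.2, -0.1, -1.4]
width: 0.026
gripper_force: 20.0
t 9.5 pos [0.474  0.3013 0.0313] heading 105.19 tilt [ 0. -0. -1.] F [ 0.2 -0.1 -1.4] w 0.026
linear [-0.001   0.0004  0.0051] turn -0.01
[209 223 213 211 226 249 307 330 328 325 329 337 330 335 349 366 371 367
 354 371 370 377 368 364 374 381 363 358 373 359 356 280 183  75  41   4
  30  42  34  29   0  28  44  23  51]
[218 223 208 226 223 260 342 345 363 364 373 355 361 362 364 384 363 371
 368 371 386 379 362 361 371 371 372 364 370 374 365 288 166  72  26  47
  11  29  26  41  47  24  36  21  43]
[223 222 224 213 198 225 246 256 284 273 272 272 259 278 310 348 361 354
 374 367 360 368 366 358 367 363 375 357 378 361 357 284 173  76  17  31
  33  20  33  33  11  36  15  18   5]
[293 302 305 307 323 358 381 375 365 367 351 350 355 336 363 351 358 359
 363 352 363 357 370 370 367 366 372 370 360 369 347 265 157  54  18  32
   4  27  38  24  20  21  38  48  48]
```

```bash
python3 -m jog '[{"fingers":0.2,"linear":[0,0,0.003],"turn":0},{"fingers":0.2,"linear":[0,0,0.0012],"turn":0},{"fingers":0.2,"linear":[0,0,0],"turn":0},{"fingers":0.2,"linear":[0,0,0],"turn":0}]'
python3 -m jog '[{"fingers":0.2,"linear":[0,0,0.001],"turn":0},{"fingers":0.2,"linear":[0,0,0],"turn":0},{"fingers":0.2,"linear":[0,0,0],"turn":0}]'
```

```text
time: 10.05
eef_pos: [0.474, 0.3012, 0.027]
tcp_rot: [0.0, 0.607, 0.794, -0.0]
wrist_force: [0.1, 0.2, -1.1]
width: 0.0259
gripper_force: 20.0
time: 10.42
eef_pos: [0.4741, 0.3012, 0.0262]
tcp_rot: [0.0, 0.608, 0.794, 0.0]
wrist_force: [-1.0, -1.1, 3.8]
width: 0.0259
gripper_force: 20.0
```

Contact with the plate came at the expected height, 6 mm above the grasp height. I'll release, rise and check.

```bash
python3 -m jog '[{"fingers":0.4,"linear":[0,0,0],"turn":0},{"fingers":0.5,"linear":[0,0,0],"turn":0},{"fingers":0.6,"linear":[0,0,0],"turn":0},{"fingers":0.6,"linear":[0,0,-0.01],"turn":0},{"fingers":0.6,"linear":[0,0,-0.04],"turn":0},{"fingers":0.6,"linear":[0,0,-0.05],"turn":0},{"fingers":0.6,"linear":[0,0,-0.06],"turn":0},{"fingers":0.6,"linear":[-0.06,0,-0.02],"turn":0},{"fingers":0.6,"linear":[-0.03,0,0],"turn":0},{"fingers":0.3,"linear":[0,0,0],"turn":0}]'
python3 -m jog '[{"fingers":0,"linear":[0,0,0],"turn":0},{"fingers":0,"linear":[0,0,0],"turn":0}]'
python3 - <<'E'
from h import *
go([.484,-.204,.20])
w=snap('wrist','w8')
f=cv2.cvtColor(w['frame'],cv2.COLOR_RGB2BGR)[40:170,200:320]
g=np.clip(f.astype(float)*2,0,255).astype(np.uint8)
cv2.imwrite('pics/c8.png',cv2.resize(g,None,fx=4,fy=4,interpolation=cv2.INTER_CUBIC))
E
```

```text
time: 11.68
eef_pos: [0.4984, 0.212, 0.2064]
tcp_rot: [0.001, 0.609, 0.793, -0.0]
wrist_force: [-0.4, 0.3, -0.5]
width: 0.0491
gripper_force: 0.0
time: 11.92
eef_pos: [0.4967, 0.2164, 0.2059]
tcp_rot: [-0.0, 0.607, 0.795, 0.0]
wrist_force: [-0.6, -1.3, -0.6]
width: 0.0295
gripper_force: 0.0
t 11.93 pos [0.4967 0.2164 0.2059] heading 105.31 tilt [ 0.001 -0.    -1.   ] F [-0.6 -1.3 -0.6] w 0.0295
linear [-0.4021 -0.1233  0.0056] turn None
```

View pics/c8.png

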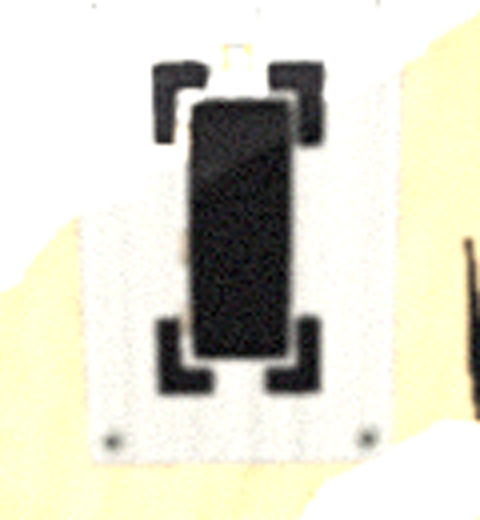

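The module stands upright and fully between the four stops (crop: stops at (180,100), (300,105), (185,355) and (295,355), module 190–292 by 98–357). It is centred. Next I'll move over to the pedal with the fingers shut.

```bash
python3 -m jog '[{"fingers":0,"linear":[-0.051,-0.0255,0],"turn":0},{"fingers":0,"linear":[-0.051,-0.0255,0],"turn":0},{"fingers":0,"linear":[-0.051,-0.0255,0],"turn":0},{"fingers":0,"linear":[-0.051,-0.0255,0],"turn":0},{"fingers":0,"linear":[-0.051,-0.0255,0],"turn":0},{"fingers":0,"linear":[-0.051,-0.0255,0],"turn":0},{"fingers":0,"linear":[-0.051,-0.0255,0],"turn":0},{"fingers":0,"linear":[-0.051,-0.0255,0],"turn":0},{"fingers":0,"linear":[0,0,0],"turn":9.6},{"fingers":0,"linear":[0,0,0],"turn":9.6}]'
python3 -m jog '[{"fingers":0,"linear":[0,0,0],"turn":9.6},{"fingers":0,"linear":[0,0,0],"turn":9.6},{"fingers":0,"linear":[0,0,0],"turn":9.6},{"fingers":0,"linear":[0,0,0],"turn":9.6},{"fingers":0,"linear":[0,0,0],"turn":9.6},{"fingers":0,"linear":[0,0,0],"turn":9.6},{"fingers":0,"linear":[0,0,0],"turn":9.6},{"fingers":0,"linear":[0,0,0],"turn":0},{"fingers":0,"linear":[0,0,0],"turn":0}]'
python3 - <<'E'
from h import *
go([.408,-.23,.206],19)
w=snap('wrist','p1')
for nm,s in(('wrist',w),('top',load('top1'))):
  m=(s['frame'].max(2)<(60 if nm=='top' else 70)).astype(np.uint8)
  n,L,st,c=cv2.connectedComponentsWithStats(m)
  for i in range(1,n):
    p=onz(s,*c[i],.082)
    if st[i,4]>20 and np.hypot(*(p[:2]-[.484,-.204]))<.09: print(nm,st[i],c[i].round(1),p.round(4))
  # grey pedal box outline: project expected pad
  print(np.round(proj(s,[.484,-.204,.082]),1))
E
```

```text
time: 13.22
eef_pos: [0.4074, -0.2323, 0.2056]
tcp_rot: [-0.0, 0.733, 0.68, 0.0]
wrist_force: [-0.4, 0.1, -0.1]
width: 0.0
gripper_force: 0.0
time: 14.35
eef_pos: [0.4076, -0.2317, 0.2057]
tcp_rot: [-0.0, 0.986, 0.166, -0.0]
wrist_force: [-0.2, -0.1, 0.2]
width: 0.0005
gripper_force: 0.0
t 14.35 pos [ 0.4076 -0.2317  0.2057] heading 19.05 tilt [-0. -0. -1.] F [-0.2 -0.1  0.2] w 0.0005
linear [ 0.001  -0.0015 -0.0003] turn 0.05
wrist [234   0   8  11  45] [238.1   2.9] [ 0.5487 -0.1644  0.082 ]
wrist [293   0   9  12  79] [296.3   5.1] [ 0.5624 -0.2086  0.082 ]
wrist [224  77   3  15  22] [225.   83.3] [ 0.4879 -0.1722  0.082 ]
wrist [ 238   79   40   38 1192] [257.5  98. ] [ 0.4857 -0.2024  0.082 ]
wrist [291  82   4  19  23] [292.4  90.9] [ 0.501  -0.2289  0.082 ]
wrist [223  95   3  22  30] [223.9 105.8] [ 0.4699 -0.1767  0.082 ]
wrist [284 102   8  30  64] [288.1 116.2] [ 0.48   -0.2329  0.082 ]
wrist [215 120  72  27 270] [246.9 136.4] [ 0.4514 -0.2041  0.082 ]
[258.7 100.5]
top [290 178   8  24  61] [292.8 192.4] [ 0.4932 -0.1688  0.082 ]
top [300 190  12  11 101] [305.8 195.3] [ 0.4858 -0.2035  0.082 ]
[305.9 196. ]
```

```bash
python3 -c "
from h import *
go([.4865,-.203,.1156],14)"
```

```text
t 14.4 pos [ 0.4075 -0.2319  0.2058] heading 19.0 tilt [-0. -0. -1.] F [ 0.3  0.1 -0.4] w 0.0003
linear [ 0.0841 -0.0016  0.0902] turn 5.0
```

```bash
python3 -m jog '[{"fingers":0,"linear":[0.042,-0.0008,0],"turn":0},{"fingers":0,"linear":[0.042,-0.0008,0],"turn":5},{"fingers":0,"linear":[0,0,0.045],"turn":0},{"fingers":0,"linear":[0,0,0.035],"turn":0},{"fingers":0,"linear":[0,0,0.01],"turn":0},{"fingers":0,"linear":[0,0,0],"turn":0},{"fingers":0,"linear":[0,0,0],"turn":0}]' 20
python3 -c "
from h import *
go([.4865,-.203,.0965],14);[snap('scene','q%d'%i) for i in range(1)]"
```

```text
time: 15.28
eef_pos: [0.4873, -0.204, 0.1172]
tcp_rot: [0.001, 0.993, 0.12, 0.001]
wrist_force: [-0.0, 0.7, -0.2]
width: 0.0001
gripper_force: 0.0
t 15.28 pos [ 0.4873 -0.204   0.1172] heading 13.79 tilt [ 0.002  0.001 -1.   ] F [-0.   0.7 -0.2] w 0.0001
linear [-0.0006 -0.0012  0.0207] turn -0.21
```

Now down to contact in small steps.

```bash
python3 -m jog '[{"fingers":0,"linear":[0,0,0.01],"turn":0},{"fingers":0,"linear":[0,0,0.006],"turn":0},{"fingers":0,"linear":[0,0,0],"turn":0},{"fingers":0,"linear":[0,0,0],"turn":0}]'
python3 -m jog '[{"fingers":0,"linear":[0,0,0.003],"turn":0},{"fingers":0,"linear":[0,0,0],"turn":0},{"fingers":0,"linear":[0,0,0],"turn":0}]'
python3 -m jog '[{"fingers":0,"linear":[0,0,0.003],"turn":0},{"fingers":0,"linear":[0,0,0],"turn":0},{"fingers":0,"linear":[0,0,0],"turn":0}]'
python3 -m jog '[{"fingers":0,"linear":[0,0,0.003],"turn":0},{"fingers":0,"linear":[0,0,0],"turn":0},{"fingers":0,"linear":[0,0,0],"turn":0}]'
```

```text
time: 15.82
eef_pos: [0.4864, -0.2036, 0.0998]
tcp_rot: [-0.0, 0.993, 0.12, -0.0]
wrist_force: [-0.9, -0.4, 0.3]
width: 0.0005
gripper_force: 0.0
time: 16.2
eef_pos: [0.4867, -0.2037, 0.0971]
tcp_rot: [0.0, 0.993, 0.12, 0.0]
wrist_force: [-0.2, -0.0, 4.0]
width: 0.0003
gripper_force: 1.6
time: 16.58
eef_pos: [0.4864, -0.2038, 0.0938]
tcp_rot: [0.0, 0.993, 0.12, 0.0]
wrist_force: [-0.8, -0.1, 3.8]
width: 0.0009
gripper_force: 2.0
time: 16.95
eef_pos: [0.4864, -0.2038, 0.0909]
tcp_rot: [0.0, 0.993, 0.12, 0.0]
wrist_force: [-0.6, -0.6, 5.1]
width: 0.0004
gripper_force: 2.3
```

Contact came at TCP z 0.097, as predicted (0.0965). The run position should be at about 0.0757.

```bash
python3 -m jog '[{"fingers":0,"linear":[0,0,0.004],"turn":0},{"fingers":0,"linear":[0,0,0.004],"turn":0},{"fingers":0,"linear":[0,0,0.003],"turn":0},{"fingers":0,"linear":[0,0,0],"turn":0},{"fingers":0,"linear":[0,0,0],"turn":0}]'
python3 -m jog '[{"fingers":0,"linear":[0,0,0.004],"turn":0},{"fingers":0,"linear":[0,0,0],"turn":0},{"fingers":0,"linear":[0,0,0],"turn":0}]'
```

```text
time: 17.58
eef_pos: [0.4858, -0.2039, 0.0799]
tcp_rot: [0.0, 0.993, 0.12, -0.001]
wrist_force: [-3.5, -1.3, 9.2]
width: 0.0004
gripper_force: 3.7
time: 17.95
eef_pos: [0.4857, -0.204, 0.076]
tcp_rot: [0.0, 0.993, 0.12, -0.001]
wrist_force: [-3.5, -1.7, 10.5]
width: 0.0007
gripper_force: 4.2
```

Height gives a paddle angle of about 0.18. The force component normal to the paddle, about 9.5 N, gives about 0.2. Both are well inside 0.12–0.24, so I'll hold still.

```bash
for i in 1 2; do python3 -m jog '[{"fingers":0,"linear":[0,0,0],"turn":0},{"fingers":0,"linear":[0,0,0],"turn":0},{"fingers":0,"linear":[0,0,0],"turn":0},{"fingers":0,"linear":[0,0,0],"turn":0},{"fingers":0,"linear":[0,0,0],"turn":0},{"fingers":0,"linear":[0,0,0],"turn":0},{"fingers":0,"linear":[0,0,0],"turn":0},{"fingers":0,"linear":[0,0,0],"turn":0},{"fingers":0,"linear":[0,0,0],"turn":0},{"fingers":0,"linear":[0,0,0],"turn":0}]'; done
python3 - <<'E'
from h import *
go([.4857,-.204,.076])
print(sign_off())
E
```

```text
time: 19.2
eef_pos: [0.4857, -0.204, 0.0761]
tcp_rot: [0.0, 0.993, 0.12, -0.001]
wrist_force: [-3.0, -0.9, 9.9]
width: 0.0003
gripper_force: 4.2
time: 20.45
eef_pos: [0.4857, -0.204, 0.076]
tcp_rot: [0.0, 0.993, 0.12, -0.001]
wrist_force: [-3.1, -1.5, 9.4]
width: 0.0004
gripper_force: 4.2
t 20.45 pos [ 0.4857 -0.204   0.076 ] heading 13.76 tilt [-0.001  0.    -1.   ] F [-3.1 -1.5  9.4] w 0.0004
linear [-0.  0.  0.] turn None
the job is handed in; nothing more can be done
None
```

The smaller module stands upright in the cradle pocket, and I signed off at 20.5 s after holding the paddle still for 2.5 s at about 0.18 rad; that angle comes from tip height and contact force, as I did not check the pointer against the ridges in a picture.

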